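# Assemble the electrode stand and slide it to its mat

## Task

Put the metal post's tapered foot into the socket of the round electrode stand and press or tap it down until its collar is fully home on the boss, so that it holds by friction. Then slide the stand along the bench, without lifting it, around the vial rack and the pipette-tip box to the middle of the square mat, and let go with the post still fully home. Touch neither the rack nor the tip box, and leave the beaker and the bottle where they are.

Things in the scene. Friction and masses are not known exactly. Their poses are not given: they have to be found in the camera images.
- stand: Loose electrode stand, grey cast metal, about 0.65 kg. Round foot 130 mm in diameter, 22 mm thick, with a square boss 50 x 50 mm on its centre whose top is 56 mm above the bench. Origin: centre of the underside, on the socket's axis; z up. It starts on one side of the rack; the mat is on the other. It slides on the bench with friction.
- socket (a point): Centre of the socket's mouth, on top of the stand's boss, 56 mm above the stand's underside. The upright tapered socket has six springy white plastic segments, about 20 mm wide at the mouth. The post let down into it stops about 6 to 7 mm before home; it then needs a push of about 10 to 20 N, rising towards the end, and stays where it was pushed.
- post: Loose aluminium post, round, 0.09 kg, 110 mm long. From its lower tip up: tapered shank 30 mm long (14 mm diameter at the tip, 22 mm under the collar), dark collar 38 mm in diameter, 5 mm thick, then a straight bar 20 mm in diameter, 75 mm long, with a flat top. Origin: centre of the lower tip; z along the post to its top. Starts upright in the wooden block, tip 6 mm above the bench.
- post_top (a point): Centre of the flat top of the post, 110 mm above its lower tip. With the post home (collar's underside on the boss) it is 136 mm above the bench, and the lower tip 26 mm.
- block: Fixed wooden block 64 x 64 mm, 36 mm high, with one hole 27 mm wide in the middle in which the post stands loosely, its collar resting on the block. Origin: centre of the underside.
- mat: Flat grey square mat with a white edge, 170 x 170 mm, flush with the bench (1 mm, offers no step). Origin: its centre.
- rack: Fixed white vial rack 110 mm (its x) x 50 mm (its y), 72 mm high to the black vial caps, between the stand and the mat. Origin: centre of the underside.
- tipbox: Fixed grey pipette-tip box with clear lid, 84 mm (its x) x 114 mm (its y), 54 mm high, beyond the rack as seen from the robot; there is no room for the stand between the two. A latch sticks out 6 mm towards the robot. Origin: centre of the underside.
- beaker: Loose empty glass beaker, 66 mm in diameter, 85 mm high. Origin: centre of the underside. Bystander.
- bottle: Loose amber glass bottle, 66 mm in diameter, 150 mm high. Origin: centre of the underside. Bystander.
There are look-alikes about, which are no part of the job. Leave any blue look-alike of the stand alone.

How it is judged:
By the outcome, as a careful person would: the job done as asked, in the order asked, and still so for the second after the job is handed in, with the robot touching nothing.
It also fails if it takes over 72 s, if anything falls off the work surface, if the arm or the gripper's body presses on something with over 40 N, if the wrist force passes 120 N, or if a joint passes its speed limit or range.

## Robot

A 6-joint arm with a two-finger parallel gripper is mounted at the origin on the work surface. World frame = base frame: x ahead of the robot, y to its left, z up, the work surface at z = 0. Lengths are in m, angles in rad, forces in N, time in s.
With the tool pointing down it reaches from about 0.275 to 0.75 m from the base axis. Payload 10.2 kg.
Tool frame: the origin (TCP) lies midway between the tips of the shut fingers; the grasp point (between the pads) lies 19 mm behind it (bot.pinch_z is the z of the grasp point in the tool frame, in m); z points along the fingers, y is the direction in which the jaws open and shut (so a half turn about z gives the same grasp; the last joint's range is limited). The gripper opens to 88 mm and grips with 3 to 60 N. Pads are 18 mm wide; open, the fingers measure 123 mm over their backs; the gripper's body (75 mm by 187 mm) begins 45 mm behind the grasp point.
Start: joints at [0.975, 0.313, 1.498, -0, 1.331, -0.223], TCP at [0.191, 0.489, 0.239] pointing down, gripper open.
Joint ranges: [-2.94, 2.94], [-0.97, 2.17], [0.19, 2.56], [-1.23, 4.37], [0.02, 3.11], [-2.88, 2.88]. Speed limits (rad/s): [2.39, 2.39, 3.01, 3.14, 3.14, 3.14].

## Interface

Orientations are given as a 3x3 rotation matrix whose columns are the frame's x, y, z axes.
In Python, from cell import monitor, camera, camera_info, workorder, bot gives the robot as it stands.
- The arm moves only by the tool move_arm, never from a script. Its argument "commands" is a list of rows, each a list of 7 numbers: the finger opening in m, from 0 to 0.0881, then the shift along the tool's x, y, z in m, then the turn, a rotation vector about the tool's x, y, z in rad. A call has 1 to 10 rows; each row is the pose to reach, as a shift and turn from the pose measured when the call began, along the tool's axes at that moment; what a row does not reach only later rows make up. A row lasts 1/10 s, in which the tool goes at most 50 mm and 8.59 degrees, less where a joint would pass 70% of its speed; a pose out of reach is approached as far as the arm can. A call with a gripper value outside its range is refused whole. The fingers move at their own pace and stop on an object; "squeeze" is the grip in N (left out, the last holds). Time passes only in rows, so rows that repeat a pose let the fingers close. It gives the time, the measured TCP pose, the force and the opening at its end, in the units of the state.
- monitor.read_state(): the state, without advancing time (a new reading comes with each control period).
- camera(name): name is "scene" or "top" or "wrist"; returns the picture (480x640x3 uint8, red, green, blue); there is no depth.
- camera_info(name): a dict with "fx", "fy", "cx", "cy" (pixels), "cam_to_world" (4x4, takes a point from camera to world coordinates); the wrist camera has in their place "mount" (4x4, takes a point from camera to tool coordinates, whose origin is the TCP and whose axes are the flange's). Camera axes: x right, y down, z forward; pixel columns grow to the right and rows downward; lengths in m; the calibration is good to about 2 mm. A picture is of the moment at which its call begins: read the wrist's pose just before it. camera_info takes no time and is no camera call.
- workorder.close_job(): hands the job in, once; it reports no verdict.
The state is a dict: "time": time; "joint_pos": joint angles; "qd": joint speeds; "effort": joint torques, N m; "tool_pos": TCP position; "tool_rot": TCP orientation; "ft_force": force on the tool from outside, world axes, zero at the start; "moment": the same for the moment, N m; "opening": opening from 0.0 (shut) to 1.0 (fully open).
Only numpy, scipy, OpenCV 4.12 (cv2) and the standard library are available. Lean on these libraries where they do the work, as an engineer would, in place of code of your own. Each camera call takes 0.05 s, during which the arm holds its last target. There are 200 camera calls.

## Working session

There is one attempt and no reset: what is moved stays moved. The work goes in short steps, Python scripts to look and compute and a tool call to move; the robot and the scene stay as the last step left them, time stands still between calls to the robot, and variables do not carry over. Pictures are saved under pics/ and viewed, about 8 in all and at most 12, crops included, and the job is handed in when it is done.

Besides the shell and the picture viewer there is one more tool, called by a JSON object that holds its "name" and its "arguments". move_arm: Moves the arm, as the interface text tells. Its arguments: {"type":"object","properties":{"commands":{"type":"array","items":{"type":"array","items":{"type":"number"}}},"squeeze":{"type":"number"}},"required":["commands"]}

```bash
mkdir -p pics; ls
python3 - <<'E'
from cell import monitor,camera,camera_info,bot
import cv2,numpy as np
np.set_printoptions(precision=4,suppress=True)
s=monitor.read_state();print(s['tool_pos'],s['tool_rot'],s['time'],bot.pinch_z)
for n in('scene','top'):
    im=camera(n);cv2.imwrite(f'pics/{n}0.png',im[...,::-1]);print(camera_info(n))
print(camera_info('wrist'))
E
```

```text
pics
[0.1911 0.4887 0.2382] [[-0.9313  0.3642 -0.0007]
 [ 0.3642  0.9313 -0.0011]
 [ 0.0003 -0.0013 -1.    ]] 0.0 -0.0187
{'fx': 613.6174855509639, 'fy': 613.6174855509639, 'cx': 312.0769277523877, 'cy': 227.3034646962303, 'cam_to_world': array([[-0.789 ,  0.5087, -0.3445,  0.8998],
       [ 0.6144,  0.6498, -0.4475,  0.5767],
       [-0.0038, -0.5647, -0.8253,  1.0607],
       [ 0.    ,  0.    ,  0.    ,  1.    ]])}
{'fx': 526.3736389393114, 'fy': 526.3736389393114, 'cx': 310.0654606683412, 'cy': 242.73935725302664, 'cam_to_world': array([[-0.0171, -0.983 ,  0.1827,  0.3066],
       [-0.9996,  0.0213,  0.0211,  0.0332],
       [-0.0246, -0.1823, -0.9829,  1.3351],
       [ 0.    ,  0.    ,  0.    ,  1.    ]])}
{'fx': 393.47514900458555, 'fy': 393.47514900458555, 'cx': 326.40249542319617, 'cy': 239.70755702865614, 'mount': array([[-0.0002, -0.9648, -0.2629,  0.0679],
       [ 1.    , -0.0004,  0.0007, -0.0007],
       [-0.0008, -0.2629,  0.9648, -0.1464],
       [ 0.    ,  0.    ,  0.    ,  1.    ]])}
```

View pics/scene0.png

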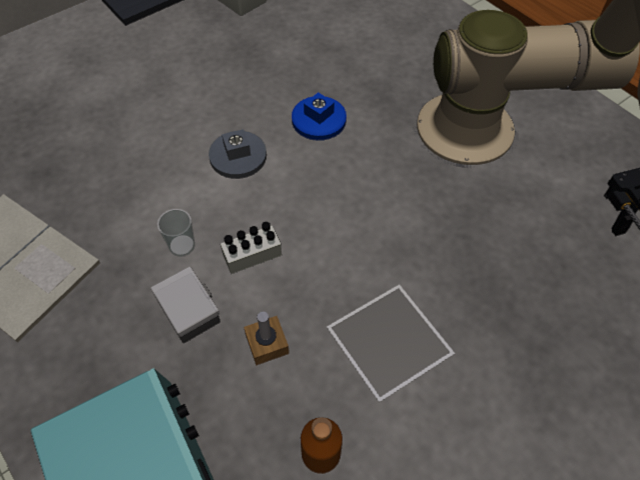

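View pics/top0.png

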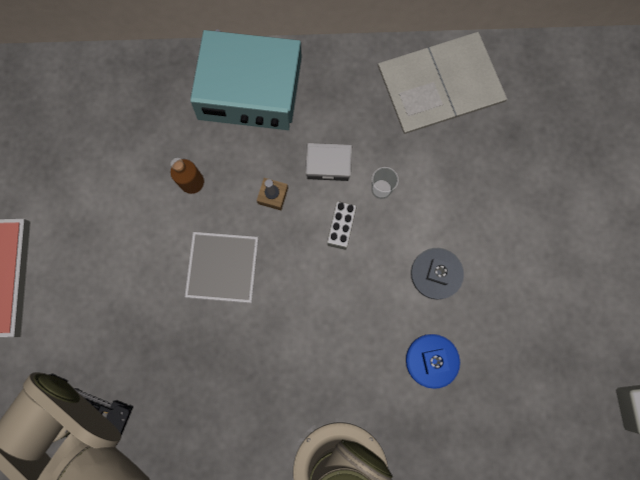

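Scene view: the grey stand is at (238,150) with a blue look-alike at (319,115). The post in its block is at (264,318), the rack at (251,245), the tip box at (186,302) and the mat at (390,342). Top view: grey stand (438,273), blue (433,360), post (270,185), rack (342,225), tip box (329,160) and mat (222,267). The grey stand is the one meant, since the description says grey cast metal. I'll confirm it in an enlarged composite crop.

Run:
```python
import cv2,numpy as np
s=cv2.imread('pics/scene0.png');t=cv2.imread('pics/top0.png')
def c(im,x,y,w=80,h=60):return cv2.resize(im[y:y+h,x:x+w],(400,300),interpolation=cv2.INTER_CUBIC)
cv2.imwrite('pics/comp.png',np.vstack([np.hstack([c(s,225,305),c(t,230,165)]),np.hstack([c(s,198,120),c(t,398,243)])]))
```

```text
(no output)
```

View pics/comp.png

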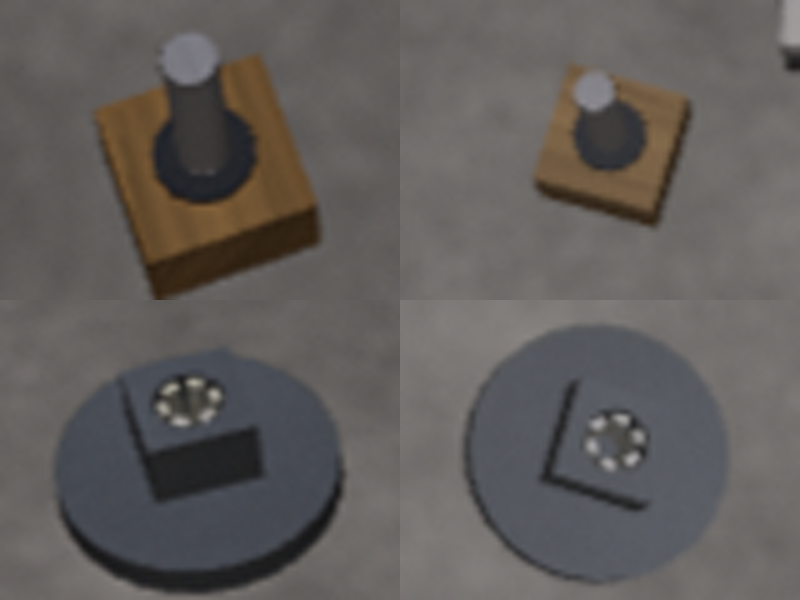

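The crop confirms the grey stand, with its socket and six white segments. Socket: scene (235.8,140.2), top (441,271). Post top: scene (262.8,316.6), top (268.8,183.2). Next I triangulate these and map the obstacles.

```bash
cat > h.py <<'E'
import cv2,numpy as np
from cell import monitor,camera,camera_info
np.set_printoptions(precision=4,suppress=True)
def ray(info,uv,T=None):
    T=info['cam_to_world'] if T is None else T
    d=T[:3,:3]@[(uv[0]-info['cx'])/info['fx'],(uv[1]-info['cy'])/info['fy'],1]
    return T[:3,3],d/np.linalg.norm(d)
def tri(*rays):
    A=sum(np.eye(3)-np.outer(d,d) for o,d in rays);b=sum((np.eye(3)-np.outer(d,d))@o for o,d in rays)
    p=np.linalg.solve(A,b);return p,[np.linalg.norm(np.cross(p-o,d)) for o,d in rays]
def plane(r,z):
    o,d=r;return o+d*(z-o[2])/d[2]
def wristT():
    s=monitor.read_state();W=np.eye(4);W[:3,:3]=s['tool_rot'];W[:3,3]=s['tool_pos'];return W@camera_info('wrist')['mount'],s
E
python3 - <<'E'
from h import *
S,T=camera_info('scene'),camera_info('top')
print('post',tri(ray(S,(262.8,316.6)),ray(T,(268.8,183.2))))
print('sock',tri(ray(S,(235.8,140.2)),ray(T,(441,271))))
for n,z,pts in [('boss',.056,[(433,258.5),(427.5,277),(447.5,283)]),('mat',0,[(193,233),(257.5,236.5),(252.5,302),(186.5,297)]),
 ('rack',.06,[(335,202),(355,205),(348,247),(328,244)]),('tip',.054,[(307,144),(351,145),(351,178),(306,177)]),
 ('beaker0',0,[(382,188)]),('beakertop',.085,[(385,178)]),('bottletop',.15,[(177,163)]),('standdisc',.022,[(438,273)])]:
  print(n,*[plane(ray(T,p),z)[:2] for p in pts])
for n,z,pts in [('mat',0,[(329,327),(400,287),(453,352),(380,399)]),('rack',.06,[(222,240),(273,226),(281,244),(229,262)]),('tip',.054,[(152,290),(191,268),(218,305),(181,332)]),('block',.036,[(225+95/5,305+112/5),(277,316),(289,346),(255,358)])]:
  print(n,*[plane(ray(S,p),z)[:2] for p in pts])
E
```

```text
post (array([0.6829, 0.1565, 0.1122]), [np.float64(0.0004937037144710602), np.float64(0.0004937037144710288)])
sock (array([ 0.4681, -0.2577,  0.0522]), [np.float64(0.00012344736356554426), np.float64(0.00012344736356547034)])
boss [ 0.4987 -0.2392] [ 0.4536 -0.2232] [ 0.438  -0.2705]
mat [0.5872 0.3663] [0.5742 0.1979] [0.4052 0.2104] [0.4211 0.379 ]
rack [ 0.6457 -0.0035] [ 0.6369 -0.053 ] [ 0.531  -0.0324] [0.5395 0.0165]
tip [0.8025 0.0642] [ 0.7969 -0.0484] [ 0.709  -0.0457] [0.7145 0.0681]
beaker0 [ 0.6967 -0.1293]
beakertop [ 0.6972 -0.1273]
bottletop [0.7261 0.3711]
standdisc [ 0.467  -0.2567]
mat [0.5718 0.2008] [0.4084 0.2199] [0.4237 0.3801] [0.5876 0.3635]
rack [ 0.6388 -0.0505] [ 0.541  -0.0161] [0.5537 0.0279] [ 0.6557 -0.0003]
tip [ 0.8008 -0.0413] [ 0.7187 -0.0372] [0.721  0.0606] [0.8023 0.0652]
block [0.7054 0.1189] [0.6445 0.1374] [0.6624 0.1984] [0.7233 0.1796]
```

Post at (0.683, 0.157), stand at (0.468, -0.2575), mat centre at about (0.4975, 0.290). The rack's robot-side corner is at x≈0.53. Heights agree within 4 mm. The route goes around the rack's robot side, at x≈0.42. Now above the post.

```bash
cat >> h.py <<'E'
from scipy.spatial.transform import Rotation as Ro
RT=np.array([[-1,0,0],[0,1,0],[0,0,-1.]])
def go(p,R=RT):
    s=monitor.read_state();C=np.array(s['tool_rot'])
    print('shift',C.T@(np.array(p)-s['tool_pos']),'turn',Ro.from_matrix(C.T@R).as_rotvec(),'t',s['time'])
E
python3 -c "
from h import *
go([.683,.1565,.22])"
```

```text
shift [-0.5791 -0.1303  0.0182] turn [-0.001  -0.0004 -0.3728] t 0.1
```

{"name": "move_arm", "arguments": {"commands": [[0.088,-0.5791,-0.1303,0.0182,-0.001,-0.0004,-0.3728],[0.088,-0.5791,-0.1303,0.0182,-0.001,-0.0004,-0.3728],[0.088,-0.5791,-0.1303,0.0182,-0.001,-0.0004,-0.3728],[0.088,-0.5791,-0.1303,0.0182,-0.001,-0.0004,-0.3728],[0.088,-0.5791,-0.1303,0.0182,-0.001,-0.0004,-0.3728],[0.088,-0.5791,-0.1303,0.0182,-0.001,-0.0004,-0.3728],[0.088,-0.5791,-0.1303,0.0182,-0.001,-0.0004,-0.3728],[0.088,-0.5791,-0.1303,0.0182,-0.001,-0.0004,-0.3728],[0.088,-0.5791,-0.1303,0.0182,-0.001,-0.0004,-0.3728],[0.088,-0.5791,-0.1303,0.0182,-0.001,-0.0004,-0.3728]]}}

```text
time: 1.1
tool_pos: [0.5972, 0.214, 0.223]
tool_rot: [[-1.0, 0.0, -0.001], [0.0, 1.0, -0.0], [0.001, -0.0, -1.0]]
ft_force: [0.5, 0.6, -0.0]
opening: 0.995
```

```bash
python3 -c "
from h import *
go([.683,.1565,.22])"
```

```text
shift [-0.0858 -0.0575  0.0029] turn [-0.     -0.0007 -0.0002] t 1.1
```

{"name": "move_arm", "arguments": {"commands": [[0.088,-0.0858,-0.0575,0.003,0,-0.0007,0],[0.088,-0.0858,-0.0575,0.003,0,-0.0007,0],[0.088,-0.0858,-0.0575,0.003,0,-0.0007,0],[0.088,-0.0858,-0.0575,0.003,0,-0.0007,0],[0.088,-0.0858,-0.0575,0.003,0,-0.0007,0]]}}

```text
time: 1.6
tool_pos: [0.6822, 0.1574, 0.2199]
tool_rot: [[-1.0, -0.001, -0.001], [-0.001, 1.0, 0.0], [0.001, 0.0, -1.0]]
ft_force: [-0.9, -0.0, 0.3]
opening: 1.002
```

Run:
```python
from h import *
W,s=wristT();im=camera('wrist');cv2.imwrite('pics/w1.png',im[...,::-1]);np.save('w1.npy',W)
print(s['tool_pos'])
I=camera_info('wrist')
for z in(.116,.041):
    q=np.linalg.inv(W)@[.683,.1565,z,1];print(I['fx']*q[0]/q[2]+I['cx'],I['fy']*q[1]/q[2]+I['cy'])
```

```text
[0.6822 0.1574 0.2199]
325.4093124232589 240.59292610510693
325.5274234256435 217.04608229435874
```

View pics/w1.png

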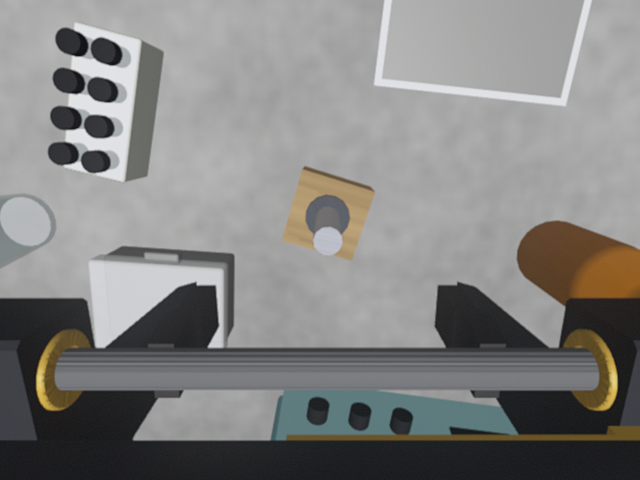

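The wrist view shows the post top at (328,241) against a predicted (325,241), so y≈0.158, and the height agrees. The jaws straddle it freely, so I descend and grip.

{"name": "move_arm", "arguments": {"commands": [[0.088,-0.0008,0.0005,0.05,0,0,0],[0.088,-0.0008,0.0005,0.1,0,0,0],[0.088,-0.0008,0.0005,0.13,0,0,0],[0.088,-0.0008,0.0005,0.154,0,0,0],[0.088,-0.0008,0.0005,0.154,0,0,0],[0.088,-0.0008,0.0005,0.154,0,0,0],[0.01,-0.0008,0.0005,0.154,0,0,0],[0.01,-0.0008,0.0005,0.154,0,0,0],[0.01,-0.0008,0.0005,0.154,0,0,0],[0.01,-0.0008,0.0005,0.154,0,0,0]], "squeeze": 50}}

```text
time: 2.65
tool_pos: [0.6831, 0.1582, 0.0669]
tool_rot: [[-1.0, -0.001, 0.001], [-0.001, 1.0, 0.0], [-0.001, 0.0, -1.0]]
ft_force: [-0.2, 0.5, -0.6]
opening: 0.659
```

{"name": "move_arm", "arguments": {"commands": [[0.01,0,0,0,0,0,0],[0.01,0,0,0,0,0,0],[0.01,0,0,0,0,0,0],[0.01,0,0,0,0,0,0]]}}

```text
time: 3.05
tool_pos: [0.6831, 0.1582, 0.0669]
tool_rot: [[-1.0, -0.001, 0.001], [-0.001, 1.0, 0.0], [-0.001, 0.0, -1.0]]
ft_force: [0.1, -0.2, -0.3]
opening: 0.294
```

{"name": "move_arm", "arguments": {"commands": [[0.01,0,0,0,0,0,0],[0.01,0,0,0,0,0,0],[0.01,0,0,0,0,0,0],[0.01,0,0,0,0,0,0]]}}

```text
time: 3.45
tool_pos: [0.683, 0.1582, 0.0668]
tool_rot: [[-1.0, -0.001, 0.001], [-0.001, 1.0, 0.0], [-0.001, 0.0, -1.0]]
ft_force: [0.2, -0.6, -0.2]
opening: 0.211
```

{"name": "move_arm", "arguments": {"commands": [[0.01,0,0,-0.03,0,0,0],[0.01,0,0,-0.06,0,0,0],[0.01,0,0,-0.1,0,0,0],[0.01,0,0,-0.13,0,0,0],[0.01,0,0,-0.13,0,0,0],[0.01,0,0,-0.13,0,0,0]]}}

```text
time: 4.05
tool_pos: [0.6828, 0.1582, 0.1964]
tool_rot: [[-1.0, -0.001, 0.0], [-0.001, 1.0, 0.0], [-0.0, 0.0, -1.0]]
ft_force: [-0.3, 0.2, -2.0]
opening: 0.214
```

```bash
python3 -c "
from h import *
go([.468,-.2575,.19])"
```

```text
shift [ 0.2153 -0.4155  0.0062] turn [0.0002 0.0004 0.0012] t 4.05
```

{"name": "move_arm", "arguments": {"commands": [[0.01,0.02,-0.04,0,0,0,0],[0.01,0.043,-0.083,0,0,0,0],[0.01,0.066,-0.127,0,0,0,0],[0.01,0.088,-0.17,0,0,0,0],[0.01,0.111,-0.214,0,0,0,0],[0.01,0.133,-0.257,0,0,0,0],[0.01,0.156,-0.3,0,0,0,0],[0.01,0.178,-0.344,0.002,0,0,0],[0.01,0.2,-0.387,0.004,0,0,0],[0.01,0.215,-0.4155,0.006,0,0,0]]}}

```text
time: 5.05
tool_pos: [0.4661, -0.2594, 0.1884]
tool_rot: [[-1.0, 0.001, -0.002], [0.001, 1.0, 0.002], [0.002, 0.002, -1.0]]
ft_force: [0.8, 0.1, -1.2]
opening: 0.213
```

{"name": "move_arm", "arguments": {"commands": [[0.01,0,0,0,0,0,0],[0.01,0,0,0,0,0,0],[0.01,0,0,0,0,0,0]]}}

```text
time: 5.35
tool_pos: [0.4664, -0.2583, 0.1877]
tool_rot: [[-1.0, -0.0, -0.003], [-0.0, 1.0, 0.003], [0.003, 0.003, -1.0]]
ft_force: [0.8, 0.8, -0.4]
opening: 0.213
```

Run:
```python
from h import *
go([.468,-.2575,.16])
W,s=wristT();im=camera('wrist');cv2.imwrite('pics/w2.png',im[...,::-1]);np.save('w2.npy',W)
print(s['tool_pos'],s['opening'])
I=camera_info('wrist')
for p in([.468,-.2575,.056],[*s['tool_pos'][:2],s['tool_pos'][2]-.061],[*s['tool_pos'][:2],s['tool_pos'][2]+.049]):
    q=np.linalg.inv(W)@[*p,1];print(I['fx']*q[0]/q[2]+I['cx'],I['fy']*q[1]/q[2]+I['cy'])
```

```text
shift [-0.0017  0.0007  0.0277] turn [ 0.0032 -0.0031  0.0004] t 5.35
[ 0.4664 -0.2583  0.1877] 0.21330874832837535
327.2732251528373 232.06810771685542
326.57043863397286 260.0505534242916
328.31980158569326 380.04593539644407
```

View pics/w2.png

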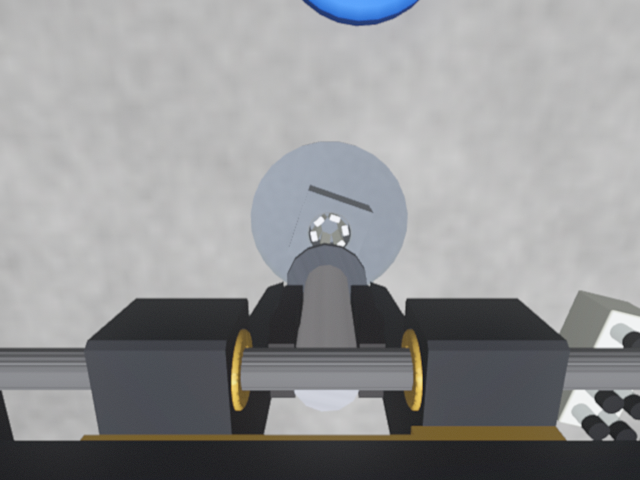

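The wrist view shows the socket at (329.5,231.5) against a predicted (327.3,232). The collar's near edge is at (327,244), and its sides at 288 and 366. I'll work out the relative offset between post and socket.

Run:
```python
from h import *
W=np.load('w2.npy');I=camera_info('wrist');p=np.array([0.4664,-0.2583,0.1877])
R=monitor.read_state()['tool_rot']
def px(l):
    q=np.linalg.inv(W)@[*(p+np.array(R)@l),1];return I['fx']*q[0]/q[2]+I['cx'],I['fy']*q[1]/q[2]+I['cy']
for dx in(-.002,0,.002):print(dx,px([.019+dx,0,.026]),px([.019+dx,0,.031]),px([dx,.019,.026]),px([dx,-.019,.026]))
W1=np.load('w1.npy');print('post w1',tri(ray(I,(328,241),W1),ray(camera_info('scene'),(262.8,316.6))),plane(ray(I,(328,241),W1),.116))
print('sock', plane(ray(I,(329.5,231.5),W),.056),tri(ray(I,(329.5,231.5),W),ray(camera_info('scene'),(235.8,140.2)),ray(camera_info('top'),(441,271))))
```

```text
-0.002 (np.float64(327.1244968099184), np.float64(248.2970600627861)) (np.float64(327.0919384193433), np.float64(245.2719984487926)) (np.float64(367.5785306798714), np.float64(287.0421821545088)) (np.float64(286.68327328013766), np.float64(287.13807082145894))
0 (np.float64(327.1233309475923), np.float64(244.08786303428235)) (np.float64(327.0907101389662), np.float64(241.1644403996786)) (np.float64(367.6927836459291), np.float64(283.0580068105977)) (np.float64(286.56676349183283), np.float64(283.1533115654628))
0.002 (np.float64(327.12215822838823), np.float64(239.85391012417466)) (np.float64(327.0894748244091), np.float64(237.0333589740919)) (np.float64(367.80769024421403), np.float64(279.0510383130967)) (np.float64(286.4495870163346), np.float64(279.14575089506235))
post w1 (array([0.6837, 0.1579, 0.1155]), [np.float64(0.00043789841946613033), np.float64(0.00043789841946613196)]) [0.6833 0.1582 0.116 ]
sock [ 0.4676 -0.2559  0.056 ] (array([ 0.4683, -0.2566,  0.0535]), [np.float64(0.0007774062049828696), np.float64(0.0004953377769713595), np.float64(0.0007572411197099368)])
```

Post in hand is on the TCP axis within about 1 mm, and the socket is at (0.4676, -0.256). Free stop is expected at TCP z≈0.093, home at ≈0.087.

{"name": "move_arm", "arguments": {"commands": [[0.01,-0.0008,0.0022,0.02,0.0032,-0.0031,0],[0.01,-0.0008,0.0022,0.045,0.0032,-0.0031,0],[0.01,-0.0008,0.0022,0.062,0.0032,-0.0031,0],[0.01,-0.0008,0.0022,0.062,0.0032,-0.0031,0],[0.01,-0.0008,0.0022,0.062,0.0032,-0.0031,0]]}}

```text
time: 5.9
tool_pos: [0.4677, -0.2553, 0.1265]
tool_rot: [[-1.0, -0.002, 0.001], [-0.002, 1.0, -0.001], [-0.001, -0.001, -1.0]]
ft_force: [0.1, -0.0, 0.0]
opening: 0.214
```

```bash
python3 -c "
from h import *
go([.4674,-.256,.1])"
```

```text
shift [ 0.0004 -0.0007  0.0265] turn [-0.0006  0.0007  0.0021] t 5.9
```

{"name": "move_arm", "arguments": {"commands": [[0.01,0.0004,-0.0007,0.005,0,0,0],[0.01,0.0004,-0.0007,0.01,0,0,0],[0.01,0.0004,-0.0007,0.015,0,0,0],[0.01,0.0004,-0.0007,0.02,0,0,0],[0.01,0.0004,-0.0007,0.0265,0,0,0],[0.01,0.0004,-0.0007,0.0265,0,0,0],[0.01,0.0004,-0.0007,0.0265,0,0,0]]}}

```text
time: 6.6
tool_pos: [0.4676, -0.256, 0.0999]
tool_rot: [[-1.0, -0.002, 0.001], [-0.002, 1.0, -0.0], [-0.001, -0.0, -1.0]]
ft_force: [3.1, 0.6, -2.1]
opening: 0.214
```

Entered, with a slight side force of +3 N in x. I go on while yielding 0.7 mm in +x.

{"name": "move_arm", "arguments": {"commands": [[0.01,-0.0007,0,0.002,0,0,0],[0.01,-0.0007,0,0.004,0,0,0],[0.01,-0.0007,0,0.006,0,0,0],[0.01,-0.0007,0,0.006,0,0,0]]}}

```text
time: 7.0
tool_pos: [0.4685, -0.2559, 0.0938]
tool_rot: [[-1.0, -0.002, 0.002], [-0.002, 1.0, -0.0], [-0.002, -0.0, -1.0]]
ft_force: [2.4, 1.2, -1.2]
opening: 0.218
```

{"name": "move_arm", "arguments": {"commands": [[0.01,0,0,0.0015,0,0,0],[0.01,0,0,0.003,0,0,0],[0.01,0,0,0.003,0,0,0]]}}

```text
time: 7.3
tool_pos: [0.4688, -0.256, 0.0916]
tool_rot: [[-1.0, -0.002, 0.002], [-0.002, 1.0, -0.001], [-0.002, -0.001, -1.0]]
ft_force: [0.5, 3.0, 8.6]
opening: 0.216
```

{"name": "move_arm", "arguments": {"commands": [[0.01,0,0,0.002,0,0,0],[0.01,0,0,0.004,0,0,0],[0.01,0,0,0.004,0,0,0]]}}

```text
time: 7.6
tool_pos: [0.4691, -0.2563, 0.0889]
tool_rot: [[-1.0, -0.002, 0.003], [-0.002, 1.0, -0.002], [-0.003, -0.002, -1.0]]
ft_force: [-0.4, 3.5, 13.1]
opening: 0.213
```

{"name": "move_arm", "arguments": {"commands": [[0.01,0,0,0.001,0,0,0],[0.01,0,0,0.002,0,0,0],[0.01,0,0,0.002,0,0,0]]}}

```text
time: 7.9
tool_pos: [0.4692, -0.2564, 0.0884]
tool_rot: [[-1.0, -0.002, 0.004], [-0.002, 1.0, -0.003], [-0.004, -0.003, -1.0]]
ft_force: [-2.1, 4.9, 14.4]
opening: 0.213
```

{"name": "move_arm", "arguments": {"commands": [[0.01,0,0,0.002,0,0,0],[0.01,0,0,0.0035,0,0,0],[0.01,0,0,0.0035,0,0,0]]}}

```text
time: 8.2
tool_pos: [0.4695, -0.2566, 0.0867]
tool_rot: [[-1.0, -0.003, 0.005], [-0.003, 1.0, -0.004], [-0.005, -0.004, -1.0]]
ft_force: [-3.3, 4.9, 18.4]
opening: 0.216
```

{"name": "move_arm", "arguments": {"commands": [[0.01,0,0,0.002,0,0,0],[0.01,0,0,0.0035,0,0,0],[0.01,0,0,0.0035,0,0,0]]}}

```text
time: 8.5
tool_pos: [0.4697, -0.2567, 0.0865]
tool_rot: [[-1.0, -0.003, 0.005], [-0.003, 1.0, -0.005], [-0.005, -0.005, -1.0]]
ft_force: [-10.4, 9.4, 35.6]
opening: 0.212
```

The force jumped to 36 N with no further travel, and z 0.0865 matches the expected home height of 0.0868, so it is home. I relax and take a look at the seat.

{"name": "move_arm", "arguments": {"commands": [[0.01,0,0,0,0,0,0],[0.01,0,0,-0.0005,0,0,0],[0.01,0,0,-0.0005,0,0,0]]}}

```text
time: 8.8
tool_pos: [0.4694, -0.2567, 0.0868]
tool_rot: [[-1.0, -0.003, 0.004], [-0.003, 1.0, -0.004], [-0.004, -0.004, -1.0]]
ft_force: [-1.5, 1.3, 2.6]
opening: 0.214
```

Run:
```python
from h import *
W,s=wristT();im=camera('wrist');print(s['tool_pos'],s['ft_force'],s['moment'])
sc=camera('scene')
cv2.imwrite('pics/c3.png',np.hstack([cv2.resize(im[150:450,170:490],(400,375)),cv2.resize(sc[85:175,190:286],(400,375),interpolation=cv2.INTER_CUBIC)])[...,::-1])
```

```text
[ 0.4694 -0.2567  0.0868] [-1.5297  1.3433  2.578 ] [0.2649 0.3    0.011 ]
```

View pics/c3.png

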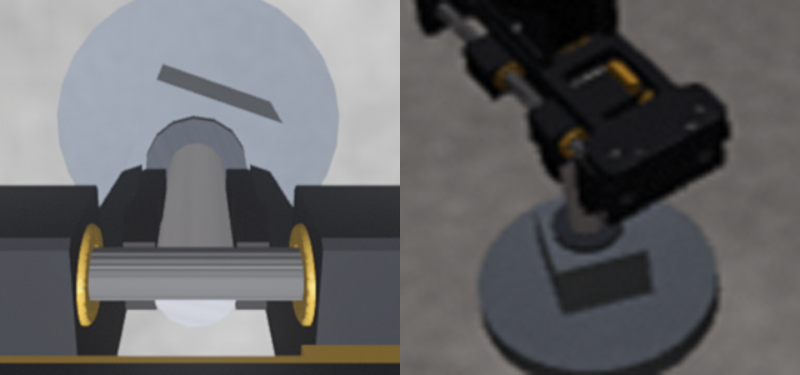

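The collar sits flat on the boss in both crops and the jaws are still on the bar. Now I compute the slide in segments at constant height.

```bash
cat > sl.py <<'E'
import sys
from h import *
def sl(*wp):
    s=monitor.read_state();C=np.array(s['tool_rot']);print(s['tool_pos'],s['ft_force'])
    for w in wp:print(w,C.T@(np.array([*w,.0866])-s['tool_pos']))
E
python3 -c "
from sl import *
sl((.425,-.12))
sl((.420,.06));print(plane(ray(camera_info('top'),(433,360)),.022))"
```

```text
[ 0.4694 -0.2567  0.0868] [-0.5763  0.3045  2.0597]
(0.425, -0.12) [ 0.0439  0.1368 -0.0006]
[ 0.4694 -0.2567  0.0868] [-0.5763  0.3045  2.0597]
(0.42, 0.06) [ 0.0483  0.3168 -0.0014]
[ 0.2552 -0.2316  0.022 ]
```

{"name": "move_arm", "arguments": {"commands": [[0.01,0.003,0.008,0,0,0,0],[0.01,0.008,0.023,-0.0001,0,0,0],[0.01,0.014,0.042,-0.0002,0,0,0],[0.01,0.02,0.061,-0.0003,0,0,0],[0.01,0.026,0.08,-0.0003,0,0,0],[0.01,0.032,0.099,-0.0004,0,0,0],[0.01,0.038,0.118,-0.0005,0,0,0],[0.01,0.042,0.13,-0.0006,0,0,0],[0.01,0.044,0.137,-0.0006,0,0,0]]}}

```text
time: 9.8
tool_pos: [0.4252, -0.1198, 0.0869]
tool_rot: [[-1.0, -0.004, 0.006], [-0.004, 1.0, -0.006], [-0.006, -0.006, -1.0]]
ft_force: [1.3, -4.7, 1.1]
opening: 0.212
```

```bash
python3 -c "
from sl import *
sl((.425,.05))"
```

```text
[ 0.4252 -0.1198  0.0869] [ 1.3044 -4.6862  1.053 ]
(0.425, 0.05) [-0.0005  0.1698 -0.0007]
```

{"name": "move_arm", "arguments": {"commands": [[0.01,0,0.008,0,-0.002,0.002,0],[0.01,0,0.024,-0.0001,-0.004,0.004,0],[0.01,0,0.044,-0.0001,-0.004,0.004,0],[0.01,0,0.064,-0.0002,-0.004,0.004,0],[0.01,0,0.084,-0.0003,-0.004,0.004,0],[0.01,-0.0005,0.104,-0.0004,-0.004,0.004,0],[0.01,-0.0005,0.124,-0.0005,-0.004,0.004,0],[0.01,-0.0005,0.144,-0.0006,-0.004,0.004,0],[0.01,-0.0005,0.16,-0.0006,-0.004,0.004,0],[0.01,-0.0005,0.17,-0.0007,-0.004,0.004,0]]}}

```text
time: 10.8
tool_pos: [0.4253, 0.0506, 0.0868]
tool_rot: [[-1.0, -0.005, 0.002], [-0.005, 1.0, -0.003], [-0.002, -0.003, -1.0]]
ft_force: [-0.3, -6.4, 2.3]
opening: 0.216
```

```bash
python3 -c "
from sl import *
sl((.46,.17),(.490,.275))"
```

```text
[0.4253 0.0506 0.0868] [-0.2811 -6.4431  2.2533]
(0.46, 0.17) [-0.0353  0.1193 -0.0001]
(0.49, 0.275) [-0.0658  0.2241 -0.0004]
```

{"name": "move_arm", "arguments": {"commands": [[0.01,-0.003,0.01,0,0,0,0],[0.01,-0.009,0.03,0,0,0,0],[0.01,-0.016,0.054,-0.0001,0,0,0],[0.01,-0.023,0.078,-0.0001,0,0,0],[0.01,-0.03,0.102,-0.0001,0,0,0],[0.01,-0.037,0.126,-0.0002,0,0,0],[0.01,-0.044,0.15,-0.0002,0,0,0],[0.01,-0.052,0.177,-0.0003,0,0,0],[0.01,-0.06,0.204,-0.0003,0,0,0],[0.01,-0.0658,0.224,-0.0004,0,0,0]]}}

```text
time: 11.8
tool_pos: [0.4899, 0.275, 0.0868]
tool_rot: [[-1.0, -0.006, 0.001], [-0.006, 1.0, -0.006], [-0.001, -0.006, -1.0]]
ft_force: [-2.3, -11.2, 9.9]
opening: 0.216
```

Run:
```python
from sl import *
sl((.498,.2905))
W,s=wristT();im=camera('wrist');np.save('w4.npy',W);cv2.imwrite('pics/w4.png',im[...,::-1])
sc=camera('scene');cv2.imwrite('pics/s4.png',sc[...,::-1])
c=cv2.resize(sc[240:420,290:480],(506,480))
cv2.imwrite('pics/c4.png',np.hstack([cv2.resize(im,(480,360)),c[60:420,100:420]])[...,::-1])
```

```text
[0.4899 0.275  0.0868] [ -2.3324 -11.1501   9.8973]
(0.498, 0.2905) [-0.0082  0.0154  0.0001]
```

View pics/c4.png

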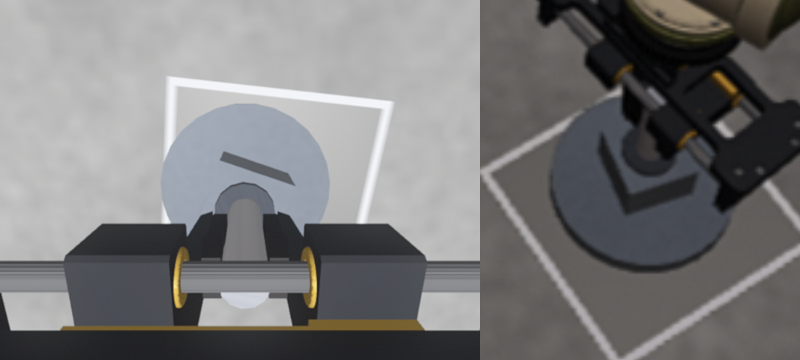

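The wrist view shows the mat's near corners at about (224,103) and (524,136) full-scale, with the stand slightly off-centre as intended. I compute the centre from those corners.

Run:
```python
from sl import *
W=np.load('w4.npy');I=camera_info('wrist')
a=plane(ray(I,(223,101.5),W),0);b=plane(ray(I,(525,135.5),W),0)
e=(b-a);L=np.linalg.norm(e);n=np.array([e[1],-e[0],0])/L
print(a,b,L,(a+b)/2+n*.085)
# all four corners via outer quad in top/scene, refined mean
t=cv2.imread('pics/top0.png');
g=t.max(2);m=((g>150)).astype('uint8')
for nm,img,roi in(('top',t,(170,215,280,320)),('scene',cv2.imread('pics/scene0.png'),(315,275,470,410))):
    x0,y0,x1,y1=roi;m=(img[y0:y1,x0:x1].min(2)>130).astype('uint8')
    c=max(cv2.findContours(m,0,2)[0],key=cv2.contourArea)
    r=cv2.approxPolyDP(cv2.convexHull(c),8,True).reshape(-1,2)+[x0,y0]
    P=np.array([plane(ray(camera_info(nm),p),0) for p in r]);print(nm,r.tolist(),P.mean(0),[np.linalg.norm(P[i]-P[i-1]).round(3) for i in range(len(P))])
```

```text
[0.4055 0.2157 0.    ] [0.423  0.3873 0.    ] 0.17252174959560423 [0.4988 0.2929 0.    ]
top [[193, 232], [257, 237], [251, 302], [185, 296]] [0.4979 0.2907 0.    ] [np.float64(0.167), np.float64(0.168), np.float64(0.168), np.float64(0.17)]
scene [[399, 285], [454, 353], [378, 400], [327, 326]] [0.4989 0.2894 0.    ] [np.float64(0.168), np.float64(0.168), np.float64(0.169), np.float64(0.167)]
```

{"name": "move_arm", "arguments": {"commands": [[0.01,-0.003,0.005,0,-0.002,0,0],[0.01,-0.006,0.011,-0.0001,-0.004,0.001,0],[0.01,-0.0087,0.016,-0.0002,-0.005,0.001,0],[0.01,-0.0087,0.016,-0.0002,-0.005,0.001,0],[0.01,-0.0087,0.016,-0.0002,-0.005,0.001,0]]}}

```text
time: 12.4
tool_pos: [0.4984, 0.2925, 0.0868]
tool_rot: [[-1.0, -0.006, -0.0], [-0.006, 1.0, 0.002], [0.0, 0.002, -1.0]]
ft_force: [-3.2, -2.6, 4.6]
opening: 0.214
```

{"name": "move_arm", "arguments": {"commands": [[0.01,0,-0.0003,0,0,0,0],[0.01,0,-0.0003,0,0,0,0]]}}

```text
time: 12.6
tool_pos: [0.4983, 0.2922, 0.0868]
tool_rot: [[-1.0, -0.006, -0.0], [-0.006, 1.0, 0.003], [0.0, 0.003, -1.0]]
ft_force: [-0.9, -0.0, 3.2]
opening: 0.215
```

Low forces and position (0.498, 0.292), so I release and then rise.

{"name": "move_arm", "arguments": {"commands": [[0.07,0,0,0,0,0,0],[0.07,0,0,0,0,0,0],[0.07,0,0,0,0,0,0],[0.07,0,0,0,0,0,0],[0.07,0,0,0,0,0,0],[0.07,0,0,0,0,0,0]]}}

```text
time: 13.2
tool_pos: [0.4983, 0.2922, 0.0868]
tool_rot: [[-1.0, -0.006, -0.0], [-0.006, 1.0, 0.003], [0.0, 0.003, -1.0]]
ft_force: [-0.1, 0.5, -0.4]
opening: 0.734
```

{"name": "move_arm", "arguments": {"commands": [[0.07,0,0,0,0,0,0],[0.07,0,0,0,0,0,0],[0.07,0,0,-0.02,0,0,0],[0.07,0,0,-0.05,0,0,0],[0.07,0,0,-0.09,0,0,0],[0.07,0,0,-0.13,0,0,0],[0.07,0,0,-0.16,0,0,0],[0.07,0,0,-0.16,0,0,0]]}}

```text
time: 14.0
tool_pos: [0.4995, 0.2922, 0.2511]
tool_rot: [[-1.0, -0.006, 0.007], [-0.006, 1.0, 0.005], [-0.007, 0.005, -1.0]]
ft_force: [0.4, 0.2, 0.3]
opening: 0.795
```

Run:
```python
from h import *
W,s=wristT();im=camera('wrist');np.save('w5.npy',W);print(s['tool_pos'],s['ft_force'],s['opening'])
cv2.imwrite('pics/w5.png',im[...,::-1])
sc=camera('scene');t=camera('top');cv2.imwrite('pics/s5.png',sc[...,::-1]);cv2.imwrite('pics/t5.png',t[...,::-1])
a=cv2.resize(im,(400,300));b=cv2.resize(sc[260:410,300:500],(400,300));c=cv2.resize(t[140:320,150:390],(400,300));d=cv2.resize(sc,(400,300))
cv2.imwrite('pics/c5.png',np.vstack([np.hstack([a,b]),np.hstack([c,d])])[...,::-1])
```

```text
[0.4995 0.2922 0.2511] [0.4435 0.1908 0.2502] 0.7954063862269005
```

View pics/c5.png

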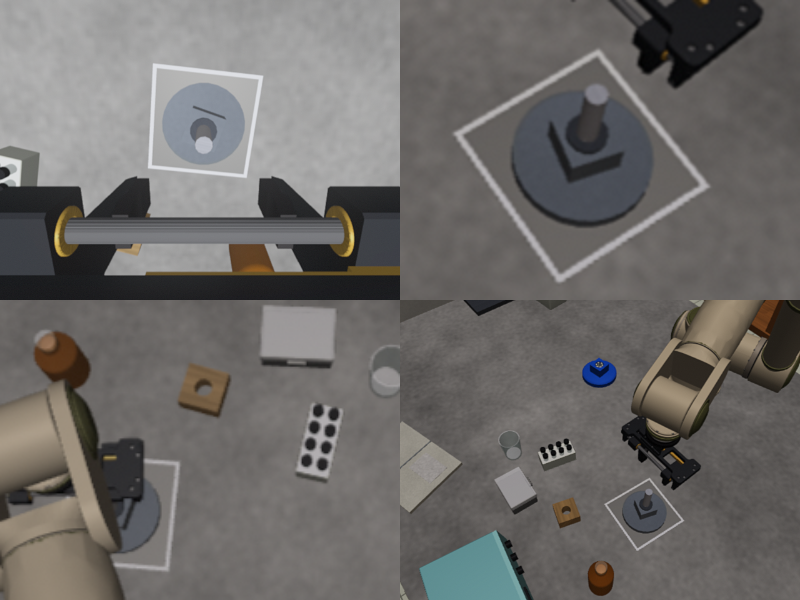

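Stand is centred on the mat, with the collar on the boss and the bystanders where they were. A final numeric check of the height:

Run:
```python
from h import *
I=camera_info('wrist');W=np.load('w5.npy')
def top(f,roi,thr):
    x0,y0,x1,y1=roi;g=cv2.GaussianBlur(cv2.imread(f),(3,3),0)[y0:y1,x0:x1].min(2)
    n,l,st,c=cv2.connectedComponentsWithStats((g>thr).astype('uint8'));k=1+st[1:,4].argmax();return c[k]+[x0,y0],st[k,4]
u,a=top('pics/w5.png',(305,215,350,250),185);v,b=top('pics/s5.png',(388,298,408,318),125)
print(u,a,v,b,tri(ray(I,u,W),ray(camera_info('scene'),v)),plane(ray(I,u,W),.136))
print('disc',plane(ray(I,(203.5*1.6,123.5*1.6),W),.022))
q=[(155,64),(263,75),(246,178),(149,168)]
print('mat',np.mean([plane(ray(I,(x*1.6,y*1.6),W),0) for x,y in q],0))
```

```text
[327.0776 226.9269] 219 [398.1154 306.5577] 52 (array([0.4965, 0.2915, 0.1314]), [np.float64(0.0017790205074494246), np.float64(0.0017790205074493814)]) [0.4945 0.293  0.136 ]
disc [0.4935 0.2925 0.022 ]
mat [0.4984 0.2923 0.    ]
```

```bash
python3 -c "
from cell import workorder;print(workorder.close_job())"
```

```text
the job is handed in; nothing more can be done
None
```

The post is pressed home in the grey stand, and the stand sits near the middle of the mat with the gripper clear. I handed the job in at about 14 s of the 72 s allowed.

- **Seating:** I pushed the post down by its bar. The force rose from about 9 to 18 N, then jumped to 36 N with no further travel. The tool height there (0.0865 m) matched the expected home height (0.0868 m), and it held at 0.0868 m through the slide until release.
- **Slide:** The stand went around the robot side of the rack, pressed lightly down the whole way. The planned gap to the rack was about 4 cm or more. The last pictures show the rack, tip box, beaker, bottle and blue stand where they were.
- **Position on the mat:** At release the tool was at (0.498, 0.292), against a mat centre measured at about (0.498, 0.291).
- **Checks that disagreed:**
  - The last wrist-camera reading put the stand's centre about 5 mm nearer the robot than the mat's. The scene camera put the post about 2 mm nearer. I left it there.
  - The last triangulated height of the post top was 131 mm, against 136 mm when home. That estimate is rough: the two camera rays miss each other by about 3.5 mm. A post that was not home would read higher, not lower.

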